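# Cull the bent motor brackets into the flap-front scrap bin

### The arm

A 6-joint arm with a two-finger parallel gripper is mounted at the origin on the work surface. World frame = base frame: x ahead of the robot, y to its left, z up, the work surface at z = 0. Lengths are in mm, angles in rad, forces in N, time in s.
With the tool pointing down it reaches from about 350 to 975 mm from the base axis. Payload 7.1 kg.
Tool frame: the origin (TCP) lies midway between the tips of the shut fingers; the grasp point (between the pads) lies 19 mm behind it; z points along the fingers, y is the line along which they close (so a half turn about z gives the same grasp; the last joint's range is limited). The gripper opens to 88 mm and grips with 3 to 60 N. Pads are 20 mm wide; open, the fingers measure 115 mm over their backs; the gripper's body (75 mm by 178 mm) begins 61 mm behind the grasp point.
Start: joints at [1.296, 0.423, 1.63, -0, 1.089, -0.019], TCP at [158.106, 604.655, 222.675] pointing down, gripper open.
Joint ranges: [-3, 3], [-0.9, 2.11], [0.09, 2.58], [-1.31, 4.45], [0.11, 2.69], [-2.54, 2.54]. Speed limits (rad/s): [2.39, 2.39, 3.01, 3.14, 3.14, 3.14].

### API

Orientations are given as a rotation vector (axis times angle).
In Python, from workcell import ctrl gives the robot as it stands.
- The arm moves only by the shell command python3 -m pendant 'ROWS'. ROWS is a JSON object of lists of equal length, an entry for each row: "grip": the opening, from -1 (shut) to 1 (fully open); "linear": the shift along the tool's x, y, z in mm, a list of three; "angular": the turn, a rotation vector about the tool's x, y, z in rad, a list of three. In form: {"grip": [grip, ...], "linear": [[tx, ty, tz], ...], "angular": [[ax, ay, az], ...]}. A call has 1 to 12 rows; each row shifts and turns the commanded pose from where the row before left it, along the tool's axes as they then stand; what a row does not reach is not made up. A row lasts 1/12 s, in which the tool goes at most 41.7 mm and 7.16 degrees, less where a joint would pass 70% of its speed; a pose out of reach is approached as far as the arm can. A call with a gripper value outside its range is refused whole. The fingers move at their own pace and stop on an object; the grip force is fixed at half the most. Time passes only in rows, so rows that do not move let the fingers close. It gives the time, the measured TCP pose, the force, the opening and the grip force at its end, in the units of the state.
- ctrl.get_obs(): the state, without advancing time (a new reading comes with each control period).
- ctrl.get_image(name): name is "side" or "top"; returns the picture (384x512x3 uint8, red, green, blue); there is no depth.
- ctrl.camera_params(name): a dict with "vfov" (degrees; the focal length in pixels is half the picture's height over the tangent of half this angle, whatever the lens; pixels are square), "cx", "cy" (the principal point, pixels), "k1" (the pictures are not rectified: a ray, as slopes to the right and down, at radius r is drawn at 1 + k1 r^2 times it, then the intrinsics apply), "R" (3x3) and "t" (3): a world point X has camera coordinates R X + t. Camera axes: x right, y down, z forward; pixel columns grow to the right and rows downward; lengths in mm; the calibration is good to about 2 mm. A picture is of the moment at which its call begins. camera_params takes no time and is no camera call.
- ctrl.close_job(): hands the job in; it is judged then, once.
The state is a dict: "t": time; "qpos": joint angles; "qvel": joint speeds; "joint_torque": joint torques, N m; "ee_pos": TCP position; "orientation": TCP orientation; "ft_force": force on the tool from outside, world axes, zero at the start; "moment": the same for the moment, N m; "width": finger opening in mm; "grasp_force": force on a finger pad.
Only numpy, scipy, OpenCV 4.12 (cv2) and the standard library are available. Lean on these libraries where they do the work, as an engineer would, in place of code of your own. Each camera call takes 0.05 s, during which the arm holds its last target. There are 200 camera calls.

### The job

Two of the four U-shaped brackets in the blue tray have a bent flange, one leaning outward and one leaning inward. Pull the red scrap bin's front flap all the way down by its handle, put the two bent brackets in the bin (laid on the lowered flap they slide in as it closes) and push the flap fully shut. Leave the two good brackets standing upright in the tray, and do not disturb anything else on the bench.

Things in the scene. Friction and masses are not known exactly. Their poses are not given: they have to be found in the camera images.
- bracket_a: U-shaped aluminium bracket, open side up: base 64 (x) x 40 (y) x 4 mm, on each long edge a flange 40 tall, 4 thick; 44 mm tall in all. Good: 40 mm over the flanges at every height. Bent: one flange leans 17 degrees from its foot, outward (52 mm over the tops) or inward (28). The letter does not tell: look, or close the fingers high across the flanges. Origin: centre of the underside, z up. 85 g
- bracket_b: U-shaped aluminium bracket, open side up: base 64 (x) x 40 (y) x 4 mm, on each long edge a flange 40 tall, 4 thick; 44 mm tall in all. Good: 40 mm over the flanges at every height. Bent: one flange leans 17 degrees from its foot, outward (52 mm over the tops) or inward (28). The letter does not tell: look, or close the fingers high across the flanges. Origin: centre of the underside, z up. 85 g
- bracket_c: U-shaped aluminium bracket, open side up: base 64 (x) x 40 (y) x 4 mm, on each long edge a flange 40 tall, 4 thick; 44 mm tall in all. Good: 40 mm over the flanges at every height. Bent: one flange leans 17 degrees from its foot, outward (52 mm over the tops) or inward (28). The letter does not tell: look, or close the fingers high across the flanges. Origin: centre of the underside, z up. 85 g
- bracket_d: U-shaped aluminium bracket, open side up: base 64 (x) x 40 (y) x 4 mm, on each long edge a flange 40 tall, 4 thick; 44 mm tall in all. Good: 40 mm over the flanges at every height. Bent: one flange leans 17 degrees from its foot, outward (52 mm over the tops) or inward (28). The letter does not tell: look, or close the fingers high across the flanges. Origin: centre of the underside, z up. 85 g
- tray: fixed blue tray, 215 (x) x 225 (y) mm, walls 16 mm high and 4 thick, floor 4 mm thick; origin: centre of its underside on the bench
- bin: fixed red scrap bin with a clear roof, 190 deep (x) x 250 wide (y) x 208 high; x runs into the bin from its front opening. Origin: on the bench, below the flap's hinge line, mid width. Walls and floor 4 mm thick; a fixed sill 46 mm high below the hinge
- flap (a joint): grey bottom-hinged front flap of the bin, rad: 0 = shut (upright), 1.5 = fully down, almost level, reaching out from the bin's front (-x of the bin). Panel 150 mm from hinge to free edge, 224 wide, 5 thick, with side lips 14 mm high on its inner face. A stiff hinge: it stays where it is left.
- flap_handle (a point): middle of the flap's black bow handle: a round bar 12 mm thick and 110 long, parallel to the hinge, 40 mm beyond the flap's free edge and 190 mm from the hinge; when shut it stands above the bin's front edge with clear space all round
- flap_hinge (a point): middle of the flap's hinge line, 50 mm above the bench; fixed to the bin, axes as the bin's
- roller_unit: bystander: roller module with white end plates, 205 x 48 x 53 mm, lying along its x; origin under its centre
- glue: bystander: small white bottle with a blue cap, 34 dia x 110 mm; origin under its centre
- screwdriver: bystander: orange-handled screwdriver about 200 mm long, lying along its x, handle to -x; origin about its middle
- gear: bystander: white plastic gear, 56 dia x 22 mm; origin under its centre
- pen_cup: bystander: black cup with pens, 76 dia, 140 mm tall; origin under its centre
- bearing: bystander: small steel bearing ring, 26 dia x 8 mm, lying in the middle of the tray; origin under its centre
Mind the look-alikes: they are no part of the job. What is shaped like the bracket_c but pink is not meant. What is shaped like the bracket_a but purple is not meant.

How it is judged:
By the outcome, as a careful person would: the job done as asked, in the order asked, and still so for the second after the job is handed in, with the robot touching nothing.
It also fails if it takes over 72 s, if anything falls off the work surface, if the arm or the gripper's body presses on something with over 40 N, if the wrist force passes 120 N, or if a joint passes its speed limit or range.

## Working session

There is one attempt and no reset: what is moved stays moved. The work goes in short steps, Python scripts to look and compute and a shell command to move; the robot and the scene stay as the last step left them, time stands still between calls to the robot, and variables do not carry over. Pictures are saved under pics/ and viewed, at most 10 in all, crops included, and the job is handed in when it is done.

```bash
ls; mkdir -p pics
python3 - <<'E'
from workcell import ctrl
import cv2
for n in("top","side"):
    im=ctrl.get_image(n); cv2.imwrite(f"pics/{n}0.png",im[:,:,::-1]); print(n,ctrl.camera_params(n))
print(ctrl.get_obs())
E
```

```text
pics
top {'vfov': 43.95632074322319, 'cx': 247.5033016303645, 'cy': 196.9482540725701, 'k1': 0.010147595000907228, 'R': array([[-0.00296428, -0.99996454, -0.0078823 ],
       [-0.98400799,  0.00432064, -0.17807191],
       [ 0.17809965,  0.00722839, -0.98398591]]), 't': array([  14.78259436,  533.50638851, 1667.8285408 ])}
side {'vfov': 57.15230205557757, 'cx': 248.73676716940219, 'cy': 191.64543896862384, 'k1': -0.046554951844663614, 'R': array([[ 0.99654565, -0.08136246,  0.01664073],
       [-0.04724872, -0.72026327, -0.69208986],
       [ 0.06829584,  0.68891289, -0.7216195 ]]), 't': array([-499.43355237,  169.38636161, 1156.95460435])}
{'t': 0.1, 'qpos': array([ 1.29600759e+00,  4.23763483e-01,  1.63054879e+00,  3.21779494e-05,
        1.08860089e+00, -1.89998565e-02]), 'qvel': array([-0.00096738, -0.00145937, -0.00288137,  0.00092567,  0.00045848,
       -0.00075539]), 'joint_torque': array([ 2.56973517e-04, -5.45614886e+01, -2.74324912e+01,  6.45685941e-02,
        1.88928290e-02, -3.66983738e-05]), 'ee_pos': array([157.97005567, 604.22373986, 222.00546762]), 'orientation': array([-4.00692721e-01, -3.11571084e+00,  2.04522921e-03]), 'ft_force': array([0.12835132, 0.46827119, 0.17878916]), 'moment': array([ 0.04957218,  0.01454565, -0.01811692]), 'grasp_force': 0.0, 'width': 87.84318437057874}
```

View pics/top0.png

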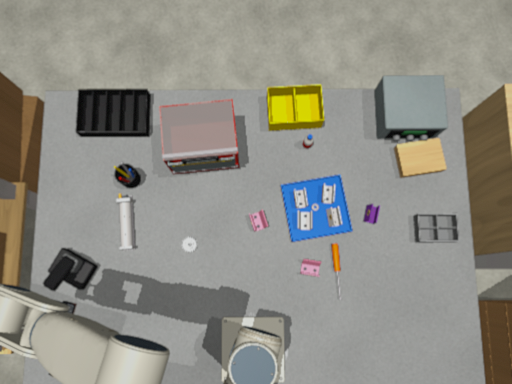

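View pics/side0.png

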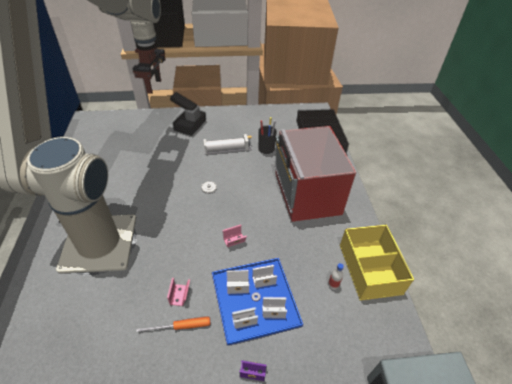

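Top view: tray near (316,208), brackets at ~(300,198), (329,193), (305,220), (334,217); bin near (200,135); glue, screwdriver and the pink and purple look-alikes lie around the tray. Side view shows the same with the tray at (257,300) and the bin at (313,170). I'll zoom in on the tray and bin.

Run:
```python
import cv2,numpy as np
t=cv2.imread("pics/top0.png");s=cv2.imread("pics/side0.png")
def c(im,x,y,w,h,W=400,H=300): return cv2.resize(im[y:y+h,x:x+w],(W,H),interpolation=cv2.INTER_CUBIC)
cv2.imwrite("pics/z0.png",np.vstack([np.hstack([c(t,270,170,96,72),c(s,205,255,104,78)]),np.hstack([c(t,148,90,112,84),c(s,260,115,112,84)])]))
```

```text
(no output)
```

View pics/z0.png

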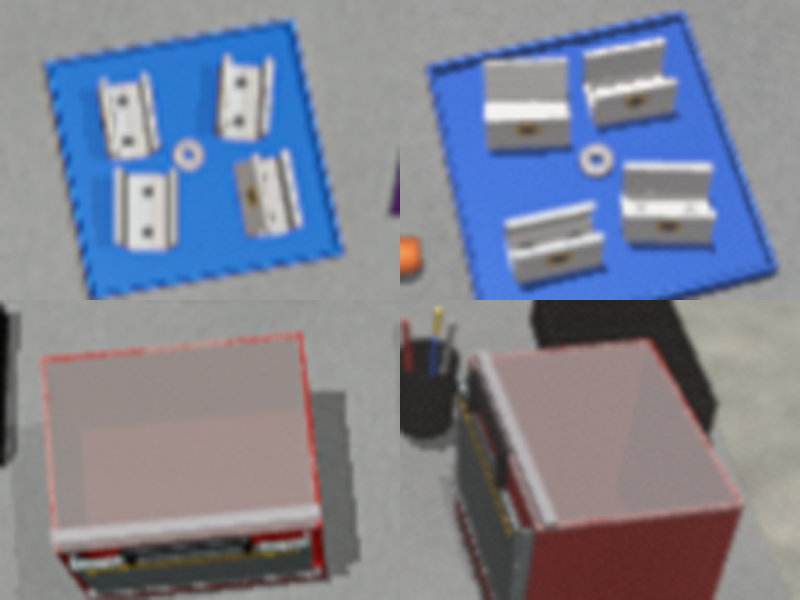

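Zoom: of the tray brackets, the lower-left in the top view (~(305,220)) has its flange leaning outward (wider over the tops), and the lower-right (~(334,217)) leans inward (outer face visible from above, narrow gap in the side view). The other two are parallel. The handle bow shows at about top (200,160), side (286,148).

```bash
cat > h.py <<'E'
import cv2,numpy as np
from workcell import ctrl
P={n:ctrl.camera_params(n) for n in("top","side")}
def ray(n,u,v):
    p=P[n];f=192/np.tan(np.radians(p["vfov"]/2))
    K=np.array([[f,0,p["cx"]],[0,f,p["cy"]],[0,0,1.]])
    a=cv2.undistortPoints(np.array([[[u,v]]],float),K,np.array([p["k1"],0,0,0.]))[0,0]
    d=p["R"].T@np.array([*a,1.]);return -p["R"].T@p["t"],d/np.linalg.norm(d)
def plane(n,u,v,z):
    o,d=ray(n,u,v);return o+d*(z-o[2])/d[2]
def tri(a,b):
    (o1,d1),(o2,d2)=ray("top",*a),ray("side",*b)
    s=np.linalg.lstsq(np.c_[d1,-d2],o2-o1,rcond=None)[0]
    p,q=o1+s[0]*d1,o2+s[1]*d2
    return (p+q)/2,np.linalg.norm(p-q)
def proj(n,X):
    p=P[n];f=192/np.tan(np.radians(p["vfov"]/2));c=p["R"]@X+p["t"];a=c[:2]/c[2];a=a*(1+p["k1"]*(a@a));return a*f+[p["cx"],p["cy"]]
E
python3 - <<'E'
from h import *
t=cv2.imread("pics/top0.png");s=cv2.imread("pics/side0.png")
def c(im,x,y,k=10,W=400,H=300):
    o=cv2.resize(im[y:y+H//k,x:x+W//k],(W,H),interpolation=cv2.INTER_CUBIC)
    for i in range(0,W//k,5):
        cv2.line(o,(i*k,0),(i*k,6 if (x+i)%10 else 14),(0,0,255),1)
        cv2.putText(o,str(x+i),(i*k,24),0,.35,(0,0,255)) if (x+i)%10==0 else 0
    for i in range(0,H//k,5):
        cv2.line(o,(0,i*k),(6 if (y+i)%10 else 14,i*k),(0,0,255),1)
        cv2.putText(o,str(y+i),(16,i*k+4),0,.35,(0,0,255)) if (y+i)%10==0 else 0
    return o
cv2.imwrite("pics/z1.png",np.vstack([np.hstack([c(t,290,205),c(s,218,263)]),np.hstack([c(t,315,200),c(s,224,300)])]))
cv2.imwrite("pics/z2.png",np.vstack([np.hstack([c(t,160,145,5),c(s,265,120,5)]),np.hstack([c(t,282,175,5),c(s,205,255,5)])]))
for n,im in(("top",t),("side",s)):
    hsv=cv2.cvtColor(im,cv2.COLOR_BGR2HSV)
    m=cv2.inRange(hsv,(95,120,90),(125,255,255));m=cv2.morphologyEx(m,cv2.MORPH_CLOSE,np.ones((3,3)))
    cs=max(cv2.findContours(m,0,2)[0],key=cv2.contourArea)
    print(n,cv2.approxPolyDP(cv2.convexHull(cs),4,True).reshape(-1,2).tolist())
    hull=cv2.fillConvexPoly(np.zeros_like(m),cv2.convexHull(cs),255)
    w=cv2.inRange(hsv,(0,0,0),(179,80,255))&cv2.erode(hull,np.ones((5,5)))
    for k in cv2.findContours(w,0,2)[0]:
        if cv2.contourArea(k)>60: print(cv2.minAreaRect(k))
E
```

```text
top [[339, 175], [351, 230], [292, 241], [281, 185]]
((304.5, 219.5), (15.0, 19.0), 0.0)
((333.770263671875, 216.1216278076172), (18.9058837890625, 13.31631851196289), 80.53767395019531)
((300.3861083984375, 197.86138916015625), (18.90570831298828, 12.73647689819336), 84.2894058227539)
((328.01641845703125, 193.31968688964844), (12.765539169311523, 19.827327728271484), 5.19442892074585)
side [[278, 258], [302, 324], [228, 344], [212, 273]]
((244.694091796875, 317.62353515625), (16.703645706176758, 24.730073928833008), 77.47119140625)
((274.0, 307.0), (20.0, 24.0), 90.0)
((237.31846618652344, 281.2322998046875), (23.35287857055664, 21.46689796447754), 86.8201675415039)
((264.10003662109375, 275.79998779296875), (19.49851417541504, 23.344552993774414), 79.69515228271484)
```

View pics/z1.png

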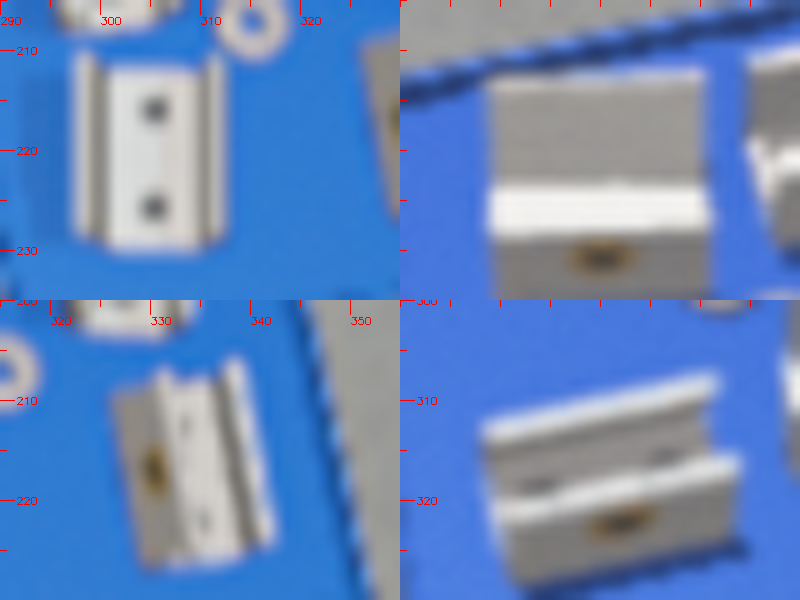

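View pics/z2.png

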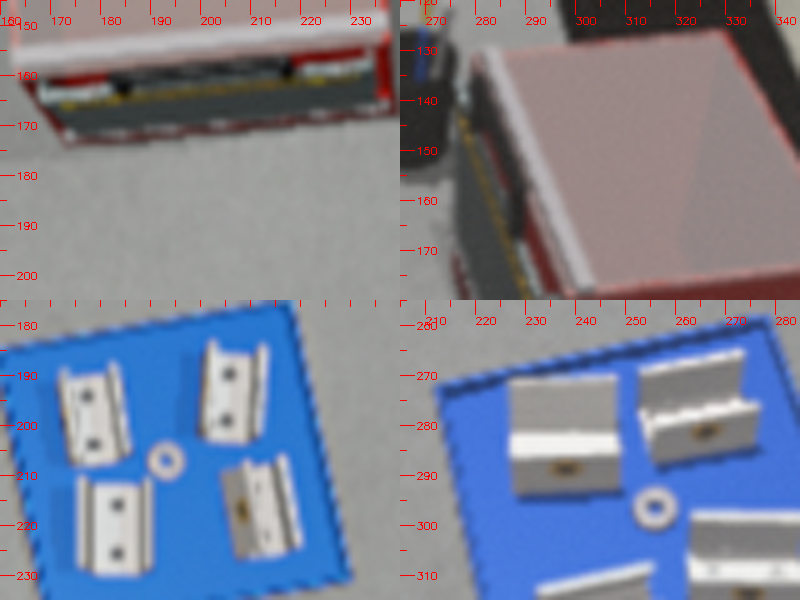

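z1/z2: outward bracket: left flange top from (297.5,210.5) to (297.3,229), right from (311.3,210.5) to (311.7,229) in the top view; side view far top edge (227,271)–(248.3,270), near top ~ (227,286)–(248.7,285). Inward bracket: top view left flange top (331,207.5)–(333,…), right (337.5,206)–(341,224). Next I triangulate these and the bin corners.

Run:
```python
from h import *
np.set_printoptions(precision=1,suppress=True)
prs={"BL far hi":((297.7,210.7),(248.2,270.3)),"BL far lo":((297.7,228.7),(227.2,271.3)),
"BL near hi":((311.2,210.7),(248.6,285)),"BL near lo":((311.4,228.8),(227.2,286)),
"BR far hi":((330.8,207.6),(255.3,308)),"BR near hi":((337.8,206.5),(257.5,316.3)),"BR near lo":((341,224.5),(234,321)),"BR far lo":((333.,226),(232.7,313.2)),
"tray TL":((281,185),(212,273)),"tray TR":((339,175),(278,258)),"tray BR":((351,230),(302,324)),
"roof FR":((237.4,148.5),(302,178)),"roof BR":((232.6,99.8),(355.2,172.4)),"roof BL":((159.8,106.2),(330,126.8)),"roof FL":((162.3,155),(281,129)),
"handle L":((183,160.5),(280,137)),"handle R":((216,157.5),(288.5,168))}
for k,(a,b) in prs.items():
    p,e=tri(a,b);print(k,p,round(e,1))
for k in("roof FR","roof BR","roof BL","roof FL"):
    a,b=prs[k];print(k,plane("top",*a,208)[:2],plane("side",*b,208)[:2])
for u in((172,172.5),(237,167)): print("sill/base front",plane("top",*u,0))
```

```text
BL far hi [ 483.9 -166.7   48.7] 2.6
BL far lo [ 420.6 -165.2   47.3] 5.2
BL near hi [ 482.3 -215.1   49.4] 0.1
BL near lo [ 419.2 -213.8   48.5] 3.9
BR far hi [ 494.2 -285.6   48.1] 1.7
BR near hi [ 497.8 -310.5   49.9] 1.6
BR near lo [ 433.5 -319.2   50.3] 3.0
BR far lo [ 430.4 -292.4   39.5] 4.7
tray TL [ 472.8 -141.8   82.6] 203.6
tray TR [ 550.5 -276.1  278.9] 19.4
tray BR [ 502.4 -358.3  115.1] 195.6
roof FR [665.9  44.6 213.6] 1.8
roof BR [838.3  61.  211.4] 0.5
roof BL [818.2 307.3 208.9] 1.0
roof FL [640.  291.9 218.8] 8.6
handle L [620.5 220.7 237.5] 0.1
handle R [639.7 116.9 191.2] 5.4
roof FR [668.5  44.8] [666.8  50. ]
roof BR [839.4  61.2] [840.5  64.6]
roof BL [818.  307.5] [819.2 308.7]
roof FL [647.4 294.2] [638.6 305. ]
sill/base front [636.6 295.9   0. ]
sill/base front [656.6  52.2   0. ]
```

Run:
```python
from h import *
np.set_printoptions(precision=1,suppress=True)
for z in(8,48): print("BL z",z,[plane("top",u,228,z)[1].round(1) for u in(296.8,298.6,300.3,309.2,310.5,312.6)])
y=np.radians(5);ex=np.array([np.cos(y),np.sin(y),0]);ey=np.array([-ex[1],ex[0],0])
for hx in(640,647):
    h=np.array([hx,168+(hx-640)*.087,0])
    for n,p in(("handleL",(0,55,240)),("handleR",(0,-55,240)),("flapedge L",(0,112,200)),("edge R",(0,-112,200)),("hingeL",(0,112,50)),("hingeR",(0,-112,50)),("roofFL",(0,125,208)),("roofFR",(0,-125,208)),("backFR",(190,-125,208))):
        X=h+ex*p[0]+ey*p[1];X[2]=p[2];print(hx,n,X,proj("top",X),proj("side",X))
t=cv2.imread("pics/top0.png");s=cv2.imread("pics/side0.png")
print(t[150:176,200].tolist());print(s[152,272:300].tolist())
```

```text
BL z 8 [np.float64(-166.2), np.float64(-172.8), np.float64(-179.0), np.float64(-211.4), np.float64(-216.1), np.float64(-223.8)]
BL z 48 [np.float64(-162.4), np.float64(-168.8), np.float64(-174.8), np.float64(-206.5), np.float64(-211.1), np.float64(-218.6)]
640 handleL [635.2 222.8 240. ] [182.3 155.9] [284.3 135.8]
640 handleR [644.8 113.2 240. ] [216.1 152.9] [292.6 157. ]
640 flapedge L [630.2 279.6 200. ] [167.  160.6] [279.5 135.2]
640 edge R [649.8  56.4 200. ] [234.  154.6] [295.9 178.7]
640 hingeL [630.2 279.6  50. ] [174.2 171. ] [276.5 166.6]
640 hingeR [649.8  56.4  50. ] [235.4 165.5] [291.  210.2]
640 roofFL [629.1 292.5 208. ] [162.6 160.3] [278.9 131.2]
640 roofFR [650.9  43.5 208. ] [237.8 153.6] [297.3 179.7]
640 backFR [840.2  60.  208. ] [232.9  99.6] [355.5 173.4]
647 handleL [642.2 223.4 240. ] [182.2 153.8] [286.4 135.7]
647 handleR [651.8 113.8 240. ] [215.9 150.8] [294.8 156.8]
647 flapedge L [637.2 280.2 200. ] [166.9 158.6] [281.5 135. ]
647 edge R [656.8  57.  200. ] [233.8 152.6] [298.1 178.4]
647 hingeL [637.2 280.2  50. ] [174.1 169.2] [278.2 166.4]
647 h
[... 354 characters left out ...]
, 76, 87], [56, 56, 57], [55, 54, 53], [57, 56, 51], [65, 68, 64], [55, 72, 76], [43, 68, 73], [51, 62, 62], [59, 60, 55], [60, 60, 55], [57, 59, 53], [60, 60, 55], [64, 64, 64], [52, 53, 70], [61, 63, 83], [113, 115, 119], [141, 143, 142], [152, 154, 153], [158, 160, 159]]
[[65, 66, 66], [85, 85, 86], [92, 91, 92], [87, 88, 88], [76, 77, 76], [67, 67, 65], [62, 65, 65], [56, 72, 79], [53, 78, 89], [63, 74, 79], [70, 72, 75], [64, 65, 81], [49, 50, 72], [41, 43, 53], [47, 47, 49], [53, 53, 56], [69, 69, 76], [102, 102, 110], [140, 139, 145], [170, 168, 173], [177, 175, 179], [168, 166, 172], [148, 149, 163], [136, 138, 156], [134, 135, 154], [134, 134, 154], [135, 136, 155], [133, 135, 154]]
```

Run:
```python
from h import *
np.set_printoptions(precision=1,suppress=True)
for n in("top","side"):
    im=cv2.imread(f"pics/{n}0.png").astype(int);d=im[...,2]-im[...,0]
    g=im[...,1]-im[...,0]
    r=(slice(155,172),slice(160,240)) if n=="top" else (slice(125,215),slice(268,300))
    m=(g[r]>11);yy,xx=np.nonzero(m);yy=yy+r[0].start;xx=xx+r[1].start
    if n=="top": f=np.polyfit(xx,yy,1);print("top yellow",xx.min(),xx.max(),np.polyval(f,[xx.min(),xx.max()]))
    else: f=np.polyfit(yy,xx,1);print("side yellow",yy.min(),yy.max(),np.polyval(f,[yy.min(),yy.max()]))
    P_=f if n=="top" else P_
    if n=="side":sf=f
    print(len(xx),np.std(yy-np.polyval(f,xx)) if n=="top" else np.std(xx-np.polyval(f,yy)))
# line-line: plane intersection of the two views
def pl(n,a,b):
    o,d1=ray(n,*a);_,d2=ray(n,*b);nn=np.cross(d1,d2);nn/=np.linalg.norm(nn);return nn,nn@o
def ll(ta,tb,sa,sb):
    n1,c1=pl("top",ta,tb);n2,c2=pl("side",sa,sb)
    for y in(220,168,115): 
        print("y",y,np.linalg.solve([[n1[0],n1[2]],[n2[0],n2[2]]],[c1-n1[1]*y,c2-n2[1]*y]))
ll((175,np.polyval(P_,175)),(230,np.polyval(P_,230)),(np.polyval(sf,140),140),(np.polyval(sf,175),175))
print(proj("top",np.array([620,222,237.])),proj("top",np.array([630,111,237.])),proj("side",np.array([620,222,237.])),proj("side",np.array([630,111,237.])))
def c(n,x,y,w,h,k):
    o=cv2.resize(cv2.imread(f"pics/{n}0.png")[y:y+h,x:x+w],None,fx=k,fy=k,interpolation=cv2.INTER_CUBIC);o=cv2.convertScaleAbs(o,alpha=1.8)
    for i in range(0,w,5):cv2.line(o,(i*k,0),(i*k,8),(0,0,255));cv2.putText(o,str(x+i),(i*k,20),0,.35,(0,0,255))
    for i in range(0,h,5):cv2.line(o,(0,i*k),(8,i*k),(0,0,255));cv2.putText(o,str(y+i),(10,i*k+4),0,.35,(0,0,255))
    return o
a=c("top",160,145,80,30,8);b=c("side",265,125,40,50,8)
b=np.hstack([b,np.zeros((400,320,3),np.uint8)]);cv2.imwrite("pics/z3.png",np.vstack([a,b])[:600])
```

```text
top yellow 172 231 [165.6 159.8]
144 0.7256061839286189
side yellow 143 180 [276.6 290.3]
86 0.67418059825739
y 220 [622.8 179.2]
y 168 [627.9 178.9]
y 115 [633.1 178.5]
[182.6 160.7] [216.8 157.6] [279.8 136.9] [288.  158.4]
```

View pics/z3.png

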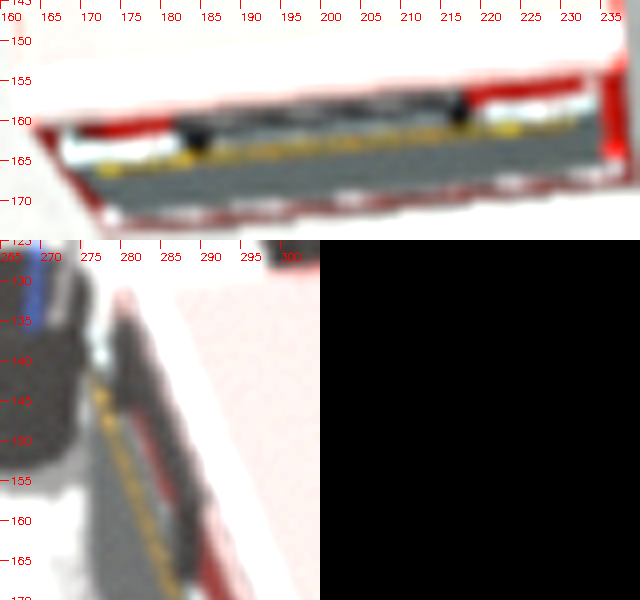

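The bow handle's bar runs in the top view from (183,160) to (217,157), in the side view from (280,137) to (288,158). So the handle's middle is at about (626,167,238) and bin yaw is about 5°. I turn the tool and lift first.

```bash
cat >> h.py <<'E'
from scipy.spatial.transform import Rotation as Ro
def go(x,y,z,phi=None):
    o=ctrl.get_obs();R=Ro.from_rotvec(o["orientation"]).as_matrix()
    d=R.T@(np.array([x,y,z])-o["ee_pos"]);c=np.degrees(np.arctan2(R[1,1],R[0,1]))
    print("t",round(o["t"],2),"pos",o["ee_pos"].round(1),"phi",round(c,2),"zaxis",R[:,2].round(3),"w",round(o["width"],1),"F",o["ft_force"].round(1),"shift",d.round(1), "turn z",None if phi is None else round(np.radians(c-phi),3),"q",o["qpos"].round(2))
E
python3 -m pendant '{"grip":[0.15,0.15,0.15,0.15,0.15,0.15,0.15,0.15,0.15,0.15],"linear":[[0,0,-8],[0,0,-8],[0,0,-8],[0,0,-8],[0,0,-8],[0,0,-8],[0,0,-8],[0,0,-8],[0,0,-8],[0,0,-8]],"angular":[[0,0,0.1227],[0,0,0.1227],[0,0,0.1227],[0,0,0.1227],[0,0,0.1227],[0,0,0.1227],[0,0,0.1227],[0,0,0.1227],[0,0,0.1227],[0,0,0.1227]]}'
python3 -c "from h import *;go(626,167,300,5)"
```

```text
t: 0.93
ee_pos: [158.0, 604.4, 302.6]
orientation: [2.128, 2.31, -0.001]
ft_force: [0.2, -0.1, 0.6]
width: 50.3
grasp_force: 0.0
t 0.93 pos [158.  604.4 302.6] phi 4.7 zaxis [-0.    -0.001 -1.   ] w 50.3 F [ 0.2 -0.1  0.6] shift [-474.2  430.6    2.9] turn z -0.005 q [1.3  0.35 1.55 0.   1.24 1.21]
```

```bash
python3 -m pendant '{"grip":[0.15,0.15,0.15,0.15,0.15,0.15,0.15,0.15,0.15,0.15],"linear":[[-23.7,21.5,0],[-23.7,21.5,0],[-23.7,21.5,0],[-23.7,21.5,0],[-23.7,21.5,0],[-23.7,21.5,0],[-23.7,21.5,0],[-23.7,21.5,0],[-23.7,21.5,0],[-23.7,21.5,0]],"angular":[[0,0,0],[0,0,0],[0,0,0],[0,0,0],[0,0,0],[0,0,0],[0,0,0],[0,0,0],[0,0,0],[0,0,0]]}'
python3 -m pendant '{"grip":[0.15,0.15,0.15,0.15,0.15,0.15,0.15,0.15,0.15,0.15,0.15],"linear":[[-23.7,21.5,0],[-23.7,21.5,0],[-23.7,21.5,0],[-23.7,21.5,0],[-23.7,21.5,0],[-23.7,21.5,0],[-23.7,21.5,0],[-23.7,21.5,0],[-23.7,21.5,0],[-23.7,21.5,0],[0,0,0]],"angular":[[0,0,0],[0,0,0],[0,0,0],[0,0,0],[0,0,0],[0,0,0],[0,0,0],[0,0,0],[0,0,0],[0,0,0],[0,0,0]]}'
python3 -c "from h import *;go(626,167,222,5)"
```

```text
t: 1.77
ee_pos: [393.9, 386.0, 302.4]
orientation: [-2.121, -2.317, 0.001]
ft_force: [1.2, 0.1, -0.3]
width: 50.7
grasp_force: 0.0
t: 2.68
ee_pos: [631.3, 166.5, 302.0]
orientation: [2.125, 2.312, -0.001]
ft_force: [-0.5, 0.8, -0.4]
width: 50.6
grasp_force: 0.0
t 2.68 pos [631.3 166.5 302. ] phi 4.83 zaxis [ 0.001 -0.001 -1.   ] w 50.6 F [-0.5  0.8 -0.4] shift [ 1.1 -5.3 79.9] turn z -0.003 q [ 0.24  0.39  1.49 -0.    1.26  0.16]
```

Lower to the bar, then close.

```bash
python3 -m pendant '{"grip":[0.15,0.15,0.15,0.15,0.15],"linear":[[0,-2,20],[0,-2,20],[0,0,20],[0,0,19],[0,0,0]],"angular":[[0,0,0],[0,0,0],[0,0,0],[0,0,0],[0,0,0]]}'
python3 -m pendant '{"grip":[-0.3,-0.5,-0.7,-0.9,-1,-1,-1],"linear":[[0,0,0],[0,0,0],[0,0,0],[0,0,0],[0,0,0],[0,0,0],[0,0,0]],"angular":[[0,0,0],[0,0,0],[0,0,0],[0,0,0],[0,0,0],[0,0,0],[0,0,0]]}'
python3 -c "from h import *;go(626,167,222,5)"
```

```text
t: 3.1
ee_pos: [621.2, 169.5, 219.3]
orientation: [-2.119, -2.314, 0.01]
ft_force: [-0.3, 0.6, -0.9]
width: 50.3
grasp_force: 0.0
t: 3.68
ee_pos: [624.4, 170.0, 224.3]
orientation: [2.121, 2.317, 0.001]
ft_force: [0.4, -0.4, 2.3]
width: 11.1
grasp_force: 30.0
t 3.68 pos [624.4 170.  224.3] phi 5.04 zaxis [ 0.001  0.    -1.   ] w 11.1 F [ 0.4 -0.4  2.3] shift [-3.1  1.3  2.3] turn z 0.001 q [0.25 0.45 1.58 0.   1.11 0.16]
```

```bash
python3 -m pendant '{"grip":[-1,-1,-1,-1,-1,-1],"linear":[[0,-12.4,0.5],[0,-12.4,1],[0,-12.2,2],[0,-12.2,3],[0,-11.8,3.7],[0,-11.7,4.3]],"angular":[[0,0,0],[0,0,0],[0,0,0],[0,0,0],[0,0,0],[0,0,0]]}'
python3 -m pendant '{"grip":[-1,-1,-1,-1,-1,-1],"linear":[[0,-11.3,5],[0,-11,6],[0,-10.5,6.6],[0,-10.2,7.2],[0,-9.5,7.8],[0,-9.2,8.5]],"angular":[[0,0,0],[0,0,0],[0,0,0],[0,0,0],[0,0,0],[0,0,0]]}'
python3 -c "from h import *;go(626,167,222,5)"
```

```text
t: 4.18
ee_pos: [552.4, 163.1, 206.0]
orientation: [2.12, 2.316, 0.002]
ft_force: [20.9, 2.0, -39.5]
width: 11.4
grasp_force: 30.0
t: 4.68
ee_pos: [499.5, 158.3, 167.6]
orientation: [2.111, 2.308, 0.023]
ft_force: [43.7, -4.7, -38.8]
width: 11.5
grasp_force: 30.0
t 4.68 pos [499.5 158.3 167.6] phi 5.11 zaxis [ 0.02   0.002 -1.   ] w 11.5 F [ 43.7  -4.7 -38.8] shift [ -2.6 127.8 -51.9] turn z 0.002 q [ 0.29  0.34  1.91 -0.01  0.87  0.2 ]
```

```bash
python3 -m pendant '{"grip":[-1,-1,-1],"linear":[[0,2,3],[0,1,4],[0,0,2]],"angular":[[0,0,0],[0,0,0],[0,0,0]]}'
python3 -c "from h import *;go(626,167,222,5)"
```

```text
t: 4.93
ee_pos: [492.4, 157.6, 158.6]
orientation: [-2.121, -2.316, 0.004]
ft_force: [-5.0, -4.7, 6.6]
width: 10.6
grasp_force: 30.0
t 4.93 pos [492.4 157.6 158.6] phi 5.04 zaxis [-0.003 -0.001 -1.   ] w 10.6 F [-5.  -4.7  6.6] shift [ -2.5 133.8 -63.8] turn z 0.001 q [ 0.29  0.36  1.91 -0.    0.87  0.2 ]
```

```bash
python3 -m pendant '{"grip":[-1,-1,-1,-1,-1,-1],"linear":[[0,-7.5,9.2],[0,-7,9.8],[0,-6.2,9.8],[0,-5.6,10.1],[0,-4.9,10.5],[0,-4.3,10.8]],"angular":[[0,0,0],[0,0,0],[0,0,0],[0,0,0],[0,0,0],[0,0,0]]}'
python3 -c "from h import *;go(626,167,222,5)"
```

```text
t: 5.43
ee_pos: [460.0, 155.2, 99.4]
orientation: [2.118, 2.315, 0.006]
ft_force: [7.2, -6.8, -1.0]
width: 11.5
grasp_force: 30.0
t 5.43 pos [460.  155.2  99.4] phi 5.08 zaxis [ 0.005  0.    -1.   ] w 11.5 F [ 7.2 -6.8 -1. ] shift [  -3.   167.1 -121.7] turn z 0.001 q [ 0.3   0.42  2.02 -0.    0.7   0.21]
```

```bash
python3 -m pendant '{"grip":[-1,-1,-1,-1,-1,-1],"linear":[[0,-3,10],[0,-2.5,10],[0,-2,10],[0,-1.5,10],[0,-0.8,8],[0,0,4]],"angular":[[0,0,0],[0,0,0],[0,0,0],[0,0,0],[0,0,0],[0,0,0]]}'
python3 -c "from h import *;go(626,167,222,5)"
```

```text
t: 5.93
ee_pos: [451.2, 155.1, 49.0]
orientation: [2.12, 2.315, 0.008]
ft_force: [-5.2, -3.2, 45.2]
width: 11.1
grasp_force: 30.0
t 5.93 pos [451.2 155.1  49. ] phi 5.04 zaxis [ 0.006  0.002 -1.   ] w 11.1 F [-5.2 -3.2 45.2] shift [  -3.3  176.2 -172. ] turn z 0.001 q [ 0.31  0.5   2.05 -0.    0.58  0.22]
```

```bash
python3 -m pendant '{"grip":[-1,-0.6,-0.3,-0.3,-0.3,-0.3,-0.3,-0.3,-0.3,-0.3,-0.3],"linear":[[0,0,-2],[0,0,0],[0,0,0],[0,0,-5],[0,0,-25],[0,0,-30],[0,0,-35],[0,0,-35],[0,0,-35],[0,0,-25],[0,0,0]],"angular":[[0,0,0],[0,0,0],[0,0,0],[0,0,0],[0,0,0],[0,0,0.12],[0,0,0.12],[0,0,0.12],[0,0,0.12],[0,0,0.12],[0,0,0.12]]}'
python3 - <<'E'
from h import *
go(455,-168,240,-91.3)
t=ctrl.get_image("top")[:,:,::-1];s=ctrl.get_image("side")[:,:,::-1]
cv2.imwrite("pics/t1.png",t);cv2.imwrite("pics/s1.png",s)
z=lambda i,x,y:cv2.resize(i[y:y+100,x:x+133],(400,300),interpolation=cv2.INTER_CUBIC)
cv2.imwrite("pics/z4.png",np.hstack([z(t,140,130),z(s,200,120)]))
E
```

```text
t: 6.85
ee_pos: [450.4, 155.3, 244.3]
orientation: [2.805, 1.412, 0.013]
ft_force: [0.8, -0.4, 0.2]
width: 30.6
grasp_force: 0.0
t 6.85 pos [450.4 155.3 244.3] phi -36.55 zaxis [ 0.008  0.003 -1.   ] w 30.6 F [ 0.8 -0.4  0.2] shift [-257.1  196.2    3.5] turn z 0.956 q [0.31 0.17 1.93 0.   1.03 0.94]
```

View pics/z4.png

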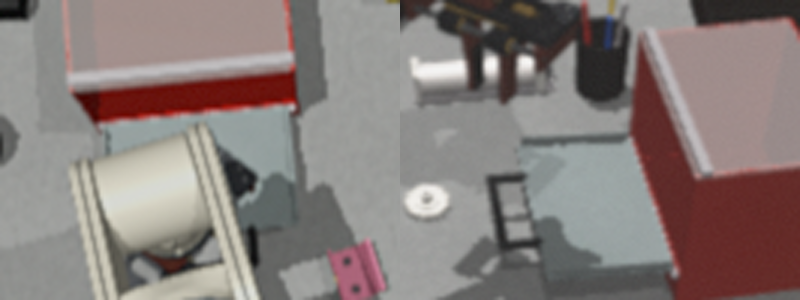

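The flap is down and level in both views (top ~ (205,180), side ~ (265,190)), with the handle bow beyond its edge. Next is the outward bracket. Its straight flange is the −y one, at y≈−214.

```bash
python3 -m pendant '{"grip":[-0.3,-0.3,-0.3,-0.3,-0.3,-0.3,-0.3,-0.3],"linear":[[0,0,0],[0,0,0],[0,0,0],[0,0,0],[0,0,0],[0,0,0],[0,0,0],[0,0,0]],"angular":[[0,0,0.1195],[0,0,0.1195],[0,0,0.1195],[0,0,0.1195],[0,0,0.1195],[0,0,0.1195],[0,0,0.1195],[0,0,0.1195]]}'
python3 -m pendant '{"grip":[-0.3,-0.3,-0.3,-0.3,-0.3,-0.3,-0.3,-0.3,-0.3,-0.3,-0.3,-0.3],"linear":[[0,33,0],[0,33,0],[0,33,0],[0,33,0],[0,33,0],[0,33,0],[0,33,0],[0,33,0],[0,33,0],[0,33,10],[0,33,20],[0,0,0]],"angular":[[0,0,0],[0,0,0],[0,0,0],[0,0,0],[0,0,0],[0,0,0],[0,0,0],[0,0,0],[0,0,0],[0,0,0],[0,0,0],[0,0,0]]}'
python3 -c "from h import *;go(451,-214,90,-91.3)"
```

```text
t: 7.62
ee_pos: [446.8, 154.1, 237.5]
orientation: [3.141, -0.029, -0.005]
ft_force: [0.5, 0.3, 0.4]
width: 30.9
grasp_force: 0.0
t: 8.62
ee_pos: [439.6, -211.7, 205.2]
orientation: [-3.14, 0.026, 0.008]
ft_force: [-0.3, 0.7, -0.7]
width: 30.8
grasp_force: 0.0
t 8.62 pos [ 439.6 -211.7  205.2] phi -90.93 zaxis [-0.005  0.001 -1.   ] w 30.8 F [-0.3  0.7 -0.7] shift [ 12.    2.3 115.2] turn z 0.006 q [-0.47  0.25  1.94 -0.    0.96  1.12]
```

```bash
python3 -m pendant '{"grip":[-0.3,-0.3,-0.3,-0.3],"linear":[[4,0,30],[4,0,30],[3,0,30],[0,0,10]],"angular":[[0,0,0],[0,0,0],[0,0,0],[0,0,0]]}'
for i in 1 2 3; do python3 -m pendant '{"grip":[-0.3],"linear":[[0,0,0]],"angular":[[0,0,0]]}' | grep ee_pos; done
python3 -c "from h import *;go(451,-214,90,-91.3)"
```

```text
t: 8.95
ee_pos: [450.2, -206.9, 104.8]
orientation: [-3.138, 0.022, 0.01]
ft_force: [-1.1, 0.8, -1.0]
width: 30.5
grasp_force: 0.0
ee_pos: [450.3, -207.0, 106.0]
ee_pos: [452.3, -208.1, 108.7]
ee_pos: [453.4, -208.8, 110.0]
t 9.2 pos [ 453.4 -208.8  110. ] phi -90.91 zaxis [ 0.001 -0.001 -1.   ] w 30.6 F [-0.   0.6  1.2] shift [-2.4  5.3 20. ] turn z 0.007 q [-0.46  0.41  1.98  0.    0.75  1.13]
```

```bash
python3 -m pendant '{"grip":[-0.3,-0.3,-0.3,-0.3,-0.3,-0.3],"linear":[[-1,2.5,20],[-1,2.5,20],[0,0,8],[0,0,0],[0,0,0],[0,0,0]],"angular":[[0,0,0],[0,0,0],[0,0,0],[0,0,0],[0,0,0],[0,0,0]]}' | grep ee_pos
python3 -c "from h import *;go(451,-214,22,-91.3)
t=ctrl.get_image('top')[:,:,::-1];s=ctrl.get_image('side')[:,:,::-1]
z=lambda i,x,y:cv2.resize(i[y:y+75,x:x+100],(400,300),interpolation=cv2.INTER_CUBIC)
cv2.imwrite('pics/z5.png',np.hstack([z(t,270,170),z(s,200,240)]))"
```

```text
ee_pos: [451.6, -214.0, 62.1]
t 9.7 pos [ 451.6 -214.    62.1] phi -90.97 zaxis [ 0.002 -0.001 -1.   ] w 30.7 F [-0.5  0.4 -0.2] shift [-0.7 -0.  40.1] turn z 0.006 q [-0.47  0.5   2.    0.    0.64  1.12]
```

View pics/z5.png

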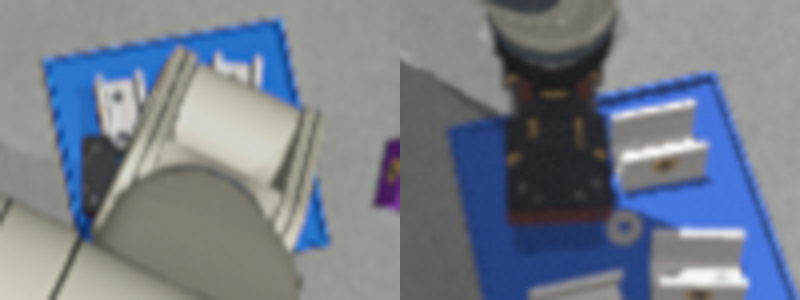

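The side view shows the gripper over the outward bracket (~(240,290)) and clear of the others. I lower and grip the flange.

```bash
python3 -m pendant '{"grip":[-0.3,-0.3,-0.3,-0.3,-0.3],"linear":[[0,0,12],[0,0,14],[0,0,14],[0,0,0],[0,0,0]],"angular":[[0,0,0],[0,0,0],[0,0,0],[0,0,0],[0,0,0]]}' 
python3 -m pendant '{"grip":[-0.5,-0.7,-0.85,-1,-1,-1],"linear":[[0,0,0],[0,0,0],[0,0,0],[0,0,0],[0,0,0],[0,0,0]],"angular":[[0,0,0],[0,0,0],[0,0,0],[0,0,0],[0,0,0],[0,0,0]]}' 
python3 -c "from h import *;go(451,-214,22,-91.3)"
```

```text
t: 10.22
ee_pos: [450.7, -213.6, 21.1]
orientation: [-3.141, 0.027, 0.001]
ft_force: [1.1, -0.2, -0.4]
width: 30.8
grasp_force: 0.0
t: 10.72
ee_pos: [451.1, -213.8, 21.4]
orientation: [3.141, -0.027, 0.001]
ft_force: [-0.5, 0.5, 6.9]
width: 3.6
grasp_force: 30.0
t 10.72 pos [ 451.1 -213.8   21.4] phi -90.99 zaxis [ 0.001 -0.    -1.   ] w 3.6 F [-0.5  0.5  6.9] shift [-0.1  0.2 -0.6] turn z 0.005 q [-0.47  0.58  2.01  0.    0.56  1.12]
```

```bash
python3 -m pendant '{"grip":[-1,-1,-1,-1,-1,-1,-1,-1],"linear":[[0,0,-8],[0,0,-20],[0,0,-30],[0,0,-30],[0,0,-30],[0,0,-30],[0,0,0],[0,0,0]],"angular":[[0,0,0],[0,0,0],[0,0,0],[0,0,0],[0,0,0],[0,0,-0.05],[0,0,-0.055],[0,0,0]]}' 
python3 -m pendant '{"grip":[-1,-1,-1,-1,-1,-1,-1,-1,-1,-1,-1,-1],"linear":[[11.5,-30,0],[11.5,-32.6,0],[11.5,-32.6,0],[11.5,-32.6,0],[11.5,-32.6,0],[11.5,-32.6,0],[11.5,-32.6,0],[11.5,-32.6,0],[11.5,-32.6,0],[11.5,-32.6,0],[11.5,-32.6,0],[11.5,-32.6,0]],"angular":[[0,0,0],[0,0,0],[0,0,0],[0,0,0],[0,0,0],[0,0,0],[0,0,0],[0,0,0],[0,0,0],[0,0,0],[0,0,0],[0,0,0]]}' 
python3 -m pendant '{"grip":[-1,-1,-1,-1],"linear":[[0,0,15],[0,0,0],[0,0,0],[0,0,0]],"angular":[[0,0,0],[0,0,0],[0,0,0],[0,0,0]]}' 
python3 -c "from h import *;go(554,188,84,-85)"
```

```text
t: 11.38
ee_pos: [451.8, -214.2, 171.2]
orientation: [3.136, 0.141, 0.006]
ft_force: [0.5, -0.7, -1.8]
width: 4.1
grasp_force: 30.0
t: 12.38
ee_pos: [553.2, 187.0, 167.6]
orientation: [3.138, 0.135, -0.004]
ft_force: [1.2, 0.7, -0.4]
width: 3.8
grasp_force: 30.0
t: 12.72
ee_pos: [553.3, 184.6, 153.3]
orientation: [3.138, 0.136, -0.003]
ft_force: [-0.2, 0.4, -0.7]
width: 4.1
grasp_force: 30.0
t 12.72 pos [553.3 184.6 153.3] phi -85.05 zaxis [-0.002 -0.001 -1.   ] w 4.1 F [-0.2  0.4 -0.7] shift [ 1.2 -3.4 69.3] turn z -0.001 q [ 0.3   0.45  1.77 -0.    0.92  1.79]
```

```bash
python3 -m pendant '{"grip":[-1,-1,-1,-1,-1,-1],"linear":[[0,-1.5,20],[0,-1.5,20],[0,0,15],[0,0,10],[0,0,2],[0,0,0]],"angular":[[0,0,0],[0,0,0],[0,0,0],[0,0,0],[0,0,0],[0,0,0]]}'
python3 -m pendant '{"grip":[-1,-1,-1,-1],"linear":[[0,0,2],[0,0,2],[0,0,0],[0,0,0]],"angular":[[0,0,0],[0,0,0],[0,0,0],[0,0,0]]}'
python3 -c "from h import *;go(554,188,80,-85)"
```

```text
t: 13.22
ee_pos: [553.7, 187.7, 86.7]
orientation: [3.138, 0.136, -0.001]
ft_force: [-0.9, 0.8, -1.1]
width: 3.8
grasp_force: 30.0
t: 13.55
ee_pos: [554.2, 188.6, 83.4]
orientation: [-3.138, -0.138, -0.001]
ft_force: [0.1, -1.1, -0.8]
width: 3.4
grasp_force: 30.0
t 13.55 pos [554.2 188.6  83.4] phi -84.97 zaxis [ 0.001  0.    -1.   ] w 3.4 F [ 0.1 -1.1 -0.8] shift [-0.3  0.6  3.4] turn z 0.0 q [0.31 0.56 1.8  0.   0.78 1.79]
```

```bash
for i in 1 2 3; do python3 -m pendant '{"grip":[-1,-1],"linear":[[0,0,1.5],[0,0,1]],"angular":[[0,0,0],[0,0,0]]}'|egrep 'pos|ft'; done
```

```text
ee_pos: [554.1, 188.6, 80.6]
ft_force: [0.1, 0.4, -0.7]
ee_pos: [553.8, 188.5, 77.7]
ft_force: [-0.3, 0.3, -0.5]
ee_pos: [554.0, 188.5, 75.4]
ft_force: [-0.5, -0.7, 9.7]
```

```bash
python3 -m pendant '{"grip":[-0.7,-0.3,-0.3,-0.3,-0.3,-0.3,-0.3,-0.3,-0.3,-0.3],"linear":[[0,0,0],[0,0,0],[0,0,-2],[0,0,-8],[0,0,-20],[0,0,-30],[0,0,-30],[0,0,-10],[0,0,0],[0,0,0]],"angular":[[0,0,0],[0,0,0],[0,0,0],[0,0,0],[0,0,0],[0,0,0],[0,0,0],[0,0,-0.03],[0,0,-0.03],[0,0,0]]}'
python3 -m pendant '{"grip":[-0.3,-0.3,-0.3,-0.3,-0.3,-0.3,-0.3,0.4,0.4,0.4,0.4,0.4],"linear":[[-11.5,33.4,0],[-11.5,33.4,0],[-11.5,33.4,0],[-11.5,33.4,0],[-11.5,33.4,0],[-11.5,33.4,0],[-11.5,33.4,0],[-11.5,33.4,0],[-11.5,33.4,0],[-11.5,33.4,0],[-11.5,33.4,0],[-11.5,33.4,0]],"angular":[[0,0,0],[0,0,0],[0,0,0],[0,0,0],[0,0,0],[0,0,0],[0,0,0],[0,0,0],[0,0,0],[0,0,0],[0,0,0],[0,0,0]]}'
python3 -m pendant '{"grip":[0.4,0.4,0.4,0.4,0.4],"linear":[[-11.5,33.4,20],[-11.5,33.4,20],[0,0,20],[0,0,0],[0,0,0]],"angular":[[0,0,0],[0,0,0],[0,0,0],[0,0,0],[0,0,0]]}'
python3 -c "from h import *;go(464,-298,65,-81.5)"
```

```text
t: 14.88
ee_pos: [554.7, 188.7, 177.4]
orientation: [-3.132, -0.234, -0.005]
ft_force: [0.4, -0.2, -0.5]
width: 30.8
grasp_force: 0.0
t: 15.88
ee_pos: [475.5, -229.8, 175.3]
orientation: [-3.133, -0.23, 0.001]
ft_force: [0.6, 0.7, 0.3]
width: 59.9
grasp_force: 0.0
t: 16.3
ee_pos: [462.3, -297.2, 114.4]
orientation: [-3.131, -0.229, 0.004]
ft_force: [-1.0, -0.2, -0.2]
width: 61.8
grasp_force: 0.0
t 16.3 pos [ 462.3 -297.2  114.4] phi -81.62 zaxis [-0.003  0.002 -1.   ] w 61.8 F [-1.  -0.2 -0.2] shift [ 1.7  1.2 49.4] turn z -0.002 q [-0.59  0.47  1.87  0.    0.81  0.83]
```

```bash
python3 -m pendant '{"grip":[0.4,0.4,0.4,0.4,0.4,0.4,0.4],"linear":[[1,1,20],[0.7,0,20],[0,0,20],[0,0,20],[0,0,12],[0,0,0],[0,0,0]],"angular":[[0,0,0],[0,0,0],[0,0,0],[0,0,0],[0,0,0],[0,0,0],[0,0,0]]}'
python3 -m pendant '{"grip":[0.3,0.2,0.1,0,-0.1,-0.3,-0.5,-1,-1],"linear":[[0,0,0],[0,0,0],[0,0,0],[0,0,0],[0,0,0],[0,0,0],[0,0,0],[0,0,0],[0,0,0]],"angular":[[0,0,0],[0,0,0],[0,0,0],[0,0,0],[0,0,0],[0,0,0],[0,0,0],[0,0,0],[0,0,0]]}'
python3 -c "from h import *;go(464,-298,65,-81.5)"
```

```text
t: 16.88
ee_pos: [465.8, -297.9, 23.9]
orientation: [-3.133, -0.233, 0.0]
ft_force: [0.6, -0.7, 0.2]
width: 61.6
grasp_force: 0.0
t: 17.63
ee_pos: [465.5, -298.8, 23.7]
orientation: [3.133, 0.232, 0.001]
ft_force: [-0.1, -1.0, 5.1]
width: 34.3
grasp_force: 28.9
t 17.63 pos [ 465.5 -298.8   23.7] phi -81.53 zaxis [ 0. -0. -1.] w 34.3 F [-0.1 -1.   5.1] shift [ -1.4  -0.9 -41.3] turn z -0.001 q [-0.59  0.62  1.89 -0.    0.63  0.83]
```

```bash
python3 -m pendant '{"grip":[-1,-1,-1,-1,-1,-1,-1,-1,-1,-1],"linear":[[0,0,-3],[0,0,-7],[0,0,-10],[0,0,-20],[0,0,-30],[0,0,-30],[0,0,-30],[0,0,-20],[0,0,0],[0,0,0]],"angular":[[0,0,0],[0,0,0],[0,0,0],[0,0,0],[0,0,0],[0,0,0],[0,0,0],[0,0,0.03],[0,0,0.03],[0,0,0]]}'
python3 -m pendant '{"grip":[-1,-1,-1,-1,-1,-1,-1,-1,-1,-1,-1,-1],"linear":[[5.5,-16.8,0],[8.1,-25.2,0],[10.9,-33.6,0],[10.9,-33.6,0],[10.9,-33.6,0],[10.9,-33.6,0],[10.9,-33.6,0],[10.9,-33.6,0],[10.9,-33.6,0],[10.9,-33.6,0],[10.9,-33.6,0],[10.9,-33.6,0]],"angular":[[0,0,0],[0,0,0],[0,0,0],[0,0,0],[0,0,0],[0,0,0],[0,0,0],[0,0,0],[0,0,0],[0,0,0],[0,0,0],[0,0,0]]}'
python3 -m pendant '{"grip":[-1,-1,-1,-1,-1],"linear":[[8.1,-25.2,0],[0,0,20],[0,0,20],[0,0,0],[0,0,0]],"angular":[[0,0,0],[0,0,0],[0,0,0],[0,0,0],[0,0,0]]}' 
python3 -c "from h import *;go(560.4,114.2,88,-85)"
```

```text
t: 18.47
ee_pos: [466.2, -298.9, 175.8]
orientation: [3.136, 0.136, 0.005]
ft_force: [-0.9, 0.1, -2.0]
width: 34.2
grasp_force: 28.3
t: 19.47
ee_pos: [553.6, 90.6, 172.9]
orientation: [3.138, 0.14, -0.003]
ft_force: [0.3, -1.1, -0.8]
width: 34.5
grasp_force: 28.3
t: 19.88
ee_pos: [558.7, 114.5, 132.2]
orientation: [3.138, 0.139, -0.006]
ft_force: [-0.1, 0.3, -1.2]
width: 34.2
grasp_force: 28.3
t 19.88 pos [558.7 114.5 132.2] phi -84.92 zaxis [-0.004 -0.001 -1.   ] w 34.2 F [-0.1  0.3 -1.2] shift [ 1.8  0.4 44.2] turn z 0.001 q [ 0.18  0.47  1.81 -0.    0.87  1.66]
```

```bash
python3 -m pendant '{"grip":[-1,-1,-1,-1,-1,-1],"linear":[[0,0,20],[0,0,15],[0,0,10],[0,0,4],[0,0,0],[0,0,0]],"angular":[[0,0,0],[0,0,0],[0,0,0],[0,0,0],[0,0,0],[0,0,0]]}' |egrep 'pos|ft'
for i in 1 2; do python3 -m pendant '{"grip":[-1,-1],"linear":[[0,0,1.5],[0,0,1]],"angular":[[0,0,0],[0,0,0]]}'|egrep 'pos|ft'; done
```

```text
ee_pos: [560.6, 114.5, 85.0]
ft_force: [-0.7, -0.6, -0.1]
ee_pos: [560.8, 114.7, 82.7]
ft_force: [0.7, 0.2, -1.0]
ee_pos: [560.4, 114.7, 79.6]
ft_force: [0.7, 0.4, -1.4]
```

```bash
for i in 1 2; do python3 -m pendant '{"grip":[-1,-1],"linear":[[0,0,1],[0,0,0.7]],"angular":[[0,0,0],[0,0,0]]}'|egrep 'pos|ft'; done
```

```text
ee_pos: [560.4, 114.7, 77.8]
ft_force: [-1.0, -0.1, 4.0]
ee_pos: [561.0, 114.8, 76.6]
ft_force: [0.2, -0.3, 6.1]
```

```bash
python3 -m pendant '{"grip":[-0.1,0.2,0.35,0.35,0.35,0.35,0.35,0.35,0.35,0.35],"linear":[[0,0,0],[0,0,0],[0,0,0],[0,0,-3],[0,0,-10],[0,0,-30],[0,0,-35],[0,0,-35],[0,0,-35],[-20,0,0]],"angular":[[0,0,0],[0,0,0],[0,0,0],[0,0,0],[0,0,0],[0,0,0],[0,0,0],[0,0,0],[0,0,0],[0,0,0]]}'
python3 -m pendant '{"grip":[-0.3,-0.3,-0.3,-0.3,-0.3,-0.3,-0.3,-0.3,-0.3,-0.3,-0.3,-0.3],"linear":[[-30,0,0],[-30,0,0],[-30,0,0],[0,0,0],[0,0,0],[0,0,0],[0,0,0],[0,0,0],[0,0,0],[0,0,0],[0,0,0],[0,0,0]],"angular":[[0,0,0],[0,0,0],[0,0,-0.12],[0,0,-0.12],[0,0,-0.12],[0,0,-0.12],[0,0,-0.12],[0,0,-0.12],[0,0,-0.12],[0,0,-0.12],[0,0,-0.12],[0,0,-0.12]]}'
python3 - <<'E'
from h import *
go(451.2,155,150,5)
t=ctrl.get_image("top")[:,:,::-1];s=ctrl.get_image("side")[:,:,::-1]
z=lambda i,x,y,w,h:cv2.resize(i[y:y+h,x:x+w],(400,300),interpolation=cv2.INTER_CUBIC)
cv2.imwrite("pics/z6.png",np.vstack([np.hstack([z(t,140,130,133,100),z(s,230,120,133,100)]),np.hstack([z(t,270,170,96,72),z(s,205,255,104,78)])]))
E
```

```text
t: 21.88
ee_pos: [546.7, 113.9, 232.2]
orientation: [-3.136, -0.137, -0.023]
ft_force: [0.3, 0.7, 0.7]
width: 59.0
grasp_force: 0.0
t: 22.88
ee_pos: [450.6, 105.0, 224.8]
orientation: [2.507, 1.893, 0.001]
ft_force: [-0.1, -0.8, 0.1]
width: 30.8
grasp_force: 0.0
t 22.88 pos [450.6 105.  224.8] phi -15.87 zaxis [ 0.001  0.    -1.   ] w 30.8 F [-0.1 -0.8  0.1] shift [ 48.2 -13.1  74.8] turn z -0.364 q [0.2  0.18 1.98 0.   0.99 0.48]
```

View pics/z6.png

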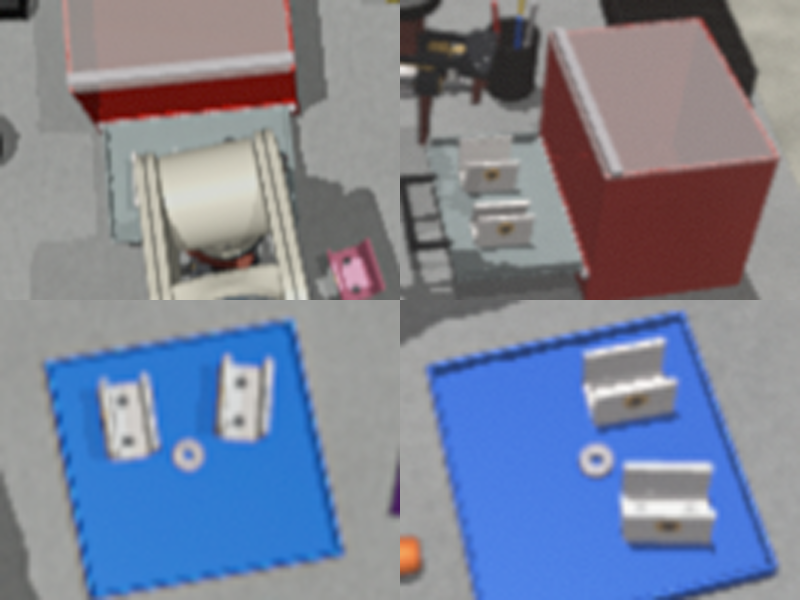

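Both bent brackets stand side by side on the flap (side crop ~ (260,173) and (264,193)). The good ones and the bearing are undisturbed in the tray. Next is the handle.

```bash
python3 -m pendant '{"grip":[-0.3,-0.3,-0.3,-0.3,-0.3,-0.3,-0.3,-0.3,-0.3],"linear":[[0,0,0],[0,0,0],[0,0,0],[25,2.5,10],[25,2.5,25],[0,0,30],[0,0,30],[0,0,0],[0,0,0]],"angular":[[0,0,-0.12],[0,0,-0.12],[0,0,-0.124],[0,0,0],[0,0,0],[0,0,0],[0,0,0],[0,0,0],[0,0,0]]}'
python3 -c "from h import *;go(451.2,155,51,5)"
```

```text
t: 23.73
ee_pos: [450.6, 155.0, 128.5]
orientation: [-2.131, -2.306, 0.005]
ft_force: [0.6, -0.2, -1.2]
width: 31.0
grasp_force: 0.0
t 23.73 pos [450.6 155.  128.5] phi 4.5 zaxis [-0.003 -0.001 -1.   ] w 31.0 F [ 0.6 -0.2 -1.2] shift [ 0.   0.8 77.5] turn z -0.009 q [0.31 0.35 2.02 0.   0.77 0.23]
```

```bash
python3 -m pendant '{"grip":[-0.3,-0.3,-0.3,-0.3,-0.3,-0.3,-0.3,-0.6,-0.8,-1,-1,-1],"linear":[[0,0,20],[0,0,20],[0,0,20],[0,0,12],[0,0,5],[0,0,0],[0,0,0],[0,0,0],[0,0,0],[0,0,0],[0,0,0],[0,0,0]],"angular":[[0,0,0],[0,0,0],[0,0,0],[0,0,0],[0,0,0],[0,0,0],[0,0,0],[0,0,0],[0,0,0],[0,0,0],[0,0,0],[0,0,0]]}'
python3 -c "from h import *;go(451.2,155,51,5)"
```

```text
t: 24.73
ee_pos: [451.1, 155.2, 52.6]
orientation: [-2.129, -2.31, 0.001]
ft_force: [-3.3, -0.7, 8.2]
width: 11.2
grasp_force: 30.0
t 24.73 pos [451.1 155.2  52.6] phi 4.65 zaxis [-0.001 -0.    -1.   ] w 11.2 F [-3.3 -0.7  8.2] shift [-0.2  0.1  1.6] turn z -0.006 q [0.31 0.5  2.05 0.   0.6  0.23]
```

```bash
python3 -m pendant '{"grip":[-1,-1,-1,-1,-1,-1,-1,-1],"linear":[[0,1.4,-13],[0,2.3,-13.2],[0,3.2,-12.9],[0,4.1,-12.6],[0,5,-12.3],[0,5.7,-11.9],[0,6.6,-11.5],[0,7.5,-11]],"angular":[[0,0,0],[0,0,0],[0,0,0],[0,0,0],[0,0,0],[0,0,0],[0,0,0],[0,0,0]]}'
python3 -m pendant '{"grip":[-1,-1],"linear":[[0,0,0],[0,0,0]],"angular":[[0,0,0],[0,0,0]]}'
python3 -c "from h import *;go(640.6-153.7*.996,168-153.7*.087,51+98.4,5)"
```

```text
t: 25.4
ee_pos: [482.5, 158.0, 149.8]
orientation: [-2.126, -2.304, 0.012]
ft_force: [-13.4, 5.4, 2.5]
width: 11.3
grasp_force: 29.9
t: 25.57
ee_pos: [482.8, 158.1, 150.3]
orientation: [-2.126, -2.304, 0.01]
ft_force: [-14.2, 3.1, 8.2]
width: 11.4
grasp_force: 29.9
t 25.57 pos [482.8 158.1 150.3] phi 4.61 zaxis [-0.009 -0.001 -1.   ] w 11.4 F [-14.2   3.1   8.2] shift [-3.8  4.4  0.9] turn z -0.007 q [0.29 0.36 1.93 0.   0.86 0.21]
```

```bash
python3 -m pendant '{"grip":[-1,-1,-1,-1,-1,-1,-1,-1,-1],"linear":[[0,6.5,-12],[0,8,-11.5],[0,9.5,-9.3],[0,10.2,-8.5],[0,10.8,-7.8],[0,11.2,-7],[0,11.7,-6.2],[0,12.1,-5.6],[0,0,0]],"angular":[[0,0,0],[0,0,0],[0,0,0],[0,0,0],[0,0,0],[0,0,0],[0,0,0],[0,0,0],[0,0,0]]}'
python3 -c "from h import *;go(640.6-71.2*.996,168-71.2*.087,51+163,5)"
```

```text
t: 26.32
ee_pos: [568.3, 165.5, 220.7]
orientation: [2.129, 2.309, 0.003]
ft_force: [-5.3, 1.6, 12.4]
width: 11.5
grasp_force: 30.1
t 26.32 pos [568.3 165.5 220.7] phi 4.65 zaxis [ 0.002  0.001 -1.   ] w 11.5 F [-5.3  1.6 12.4] shift [-3.8  1.   6.7] turn z -0.006 q [0.26 0.38 1.71 0.   1.06 0.18]
```

```bash
python3 -m pendant '{"grip":[-1,-1,-1,-1,-1,-1,-1],"linear":[[0,12.4,-4.5],[0,12.8,-3.7],[0,13,-2.7],[0,13,-2],[0,8,-1],[0,0,0],[0,0,0]],"angular":[[0,0,0],[0,0,0],[0,0,0],[0,0,0],[0,0,0],[0,0,0],[0,0,0]]}'
python3 -c "from h import *;go(640.6,168,230,5)"
```

```text
t: 26.9
ee_pos: [626.9, 170.4, 233.0]
orientation: [2.129, 2.309, 0.005]
ft_force: [0.1, 4.9, 5.4]
width: 11.0
grasp_force: 30.1
t 26.9 pos [626.9 170.4 233. ] phi 4.65 zaxis [ 0.003  0.002 -1.   ] w 11.0 F [0.1 4.9 5.4] shift [-3.5 13.5  3. ] turn z -0.006 q [0.25 0.45 1.57 0.   1.13 0.16]
```

```bash
for i in 1 2; do python3 -m pendant '{"grip":[-1,-1,-1],"linear":[[0,2,0],[0,2,0],[0,0,0]],"angular":[[0,0,0],[0,0,0],[0,0,0]]}'|egrep 'pos|ft';done
```

```text
ee_pos: [630.0, 170.7, 233.2]
ft_force: [-1.9, 5.7, 7.7]
ee_pos: [633.9, 171.1, 233.2]
ft_force: [-1.9, 5.3, 7.2]
```

```bash
for i in 1 2 3; do python3 -m pendant '{"grip":[-1,-1,-1],"linear":[[0,2,0],[0,1,0],[0,0,0]],"angular":[[0,0,0],[0,0,0],[0,0,0]]}'|egrep 'pos|ft';done
```

```text
ee_pos: [636.8, 171.4, 233.2]
ft_force: [-1.8, 6.2, 7.4]
ee_pos: [637.7, 171.5, 233.1]
ft_force: [-10.2, 4.0, 12.6]
ee_pos: [637.8, 171.5, 233.1]
ft_force: [-21.5, 3.6, 19.9]
```

```bash
python3 -m pendant '{"grip":[-1,-0.7,-0.4,-0.3,-0.3,-0.3,-0.3,-0.3,-0.3,-0.3,-0.3,-0.3],"linear":[[0,-3,0],[0,0,0],[0,0,0],[0,0,0],[0,0,-3],[0,0,-15],[0,0,-30],[0,-35,-30],[0,-35,-30],[0,-35,-20],[-20,-35,0],[-20,-35,0]],"angular":[[0,0,0],[0,0,0],[0,0,0],[0,0,0],[0,0,0],[0,0,0],[0,0,0],[0,0,0],[0,0,0],[0,0,0],[0,0,0],[0,0,0]]}'
python3 -m pendant '{"grip":[-0.3,-0.3,-0.3,-0.3,-0.3,-0.3,-0.3,-0.3],"linear":[[-30,0,0],[-30,0,0],[-30,0,0],[-30,0,0],[-30,0,0],[-30,0,0],[0,0,0],[0,0,0]],"angular":[[0,0,0],[0,0,0],[0,0,0],[0,0,0],[0,0,0],[0,0,0],[0,0,0],[0,0,0]]}'
python3 - <<'E'
from h import *
go(0,0,0,5)
t=ctrl.get_image("top")[:,:,::-1];s=ctrl.get_image("side")[:,:,::-1]
z=lambda i,x,y,w,h:cv2.resize(i[y:y+h,x:x+w],(400,300),interpolation=cv2.INTER_CUBIC)
cv2.imwrite("pics/z7.png",np.vstack([np.hstack([z(t,148,90,112,84),z(s,260,115,112,84)]),np.hstack([z(t,180,130,200,150),z(s,180,200,160,120)])]))
E
```

```text
t: 29.15
ee_pos: [474.9, 117.0, 355.8]
orientation: [2.126, 2.309, 0.004]
ft_force: [0.3, 0.7, -0.0]
width: 30.9
grasp_force: 0.0
t: 29.82
ee_pos: [490.1, -63.7, 354.4]
orientation: [2.133, 2.306, 0.0]
ft_force: [-0.5, -0.4, 0.2]
width: 30.8
grasp_force: 0.0
t 29.82 pos [490.1 -63.7 354.4] phi 4.45 zaxis [ 0. -0. -1.] w 30.8 F [-0.5 -0.4  0.2] shift [ 101.6 -483.7  354.3] turn z -0.01 q [-0.15  0.09  1.76 -0.    1.29 -0.23]
```

View pics/z7.png

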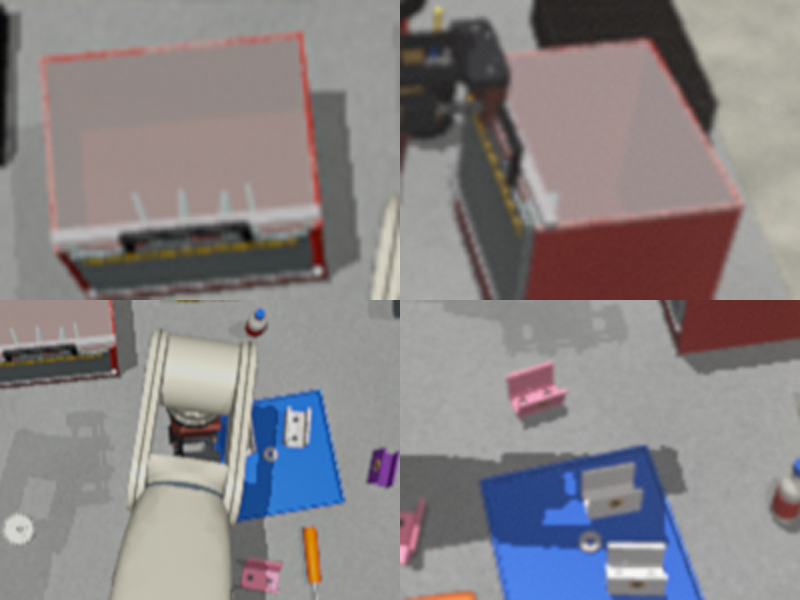

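The flap is shut (handle at top ~ (200,156)). Through the clear roof, the four flange tops of the two bent brackets show inside the bin (top rows ~143–150). The tray with its two good brackets, the bearing and the other items are undisturbed.

```bash
python3 -c "
from workcell import ctrl
print(ctrl.close_job())"
```

```text
the job is handed in; nothing more can be done
None
```

I've handed the job in: both bent brackets are in the bin and the flap is pushed fully shut; the two good brackets are still upright in the tray, and I saw nothing else disturbed in the last pictures.

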